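Push the tin through the gap to the rail

TASK

Push the closed tin along the counter, through the narrow gap between the lipstick rack and the soap dish, until it has come out behind them and rests squarely against the front of the steel rail. Only push it with the fingers: it must stay flat on the counter and never be lifted, and everything else is to be left where it stands.

Things in the scene. Friction and masses are not known exactly. Their poses are not given: they have to be found in the camera images.
- tin: Small closed rectangular aluminium tin with rounded corners and a clip-on lid, loose on the counter: 70 long (its x), 60 wide (its y), 28 high, about 140 g (varies). Origin at the centre of its underside, z up. At the start its long axis points roughly, within about 25 degrees, along the rail's x direction, and it stands in front of (on the robot's side of) the gap, up to 45 mm to one side of the gap's middle line.
- rail: Low straight steel rail fixed on the counter behind the rack and the dish: 12 thick (x), 170 long (y), 16 high. Origin at the centre of its underside. Its +x points away from the robot (turned up to about 13 degrees); its front face lies 6 mm towards -x of the origin. The gap's middle line is the rail's own x axis through its origin; the tin travels along +x.
- rack: Clear acrylic lipstick rack fixed to the counter: a block 70 deep (x), 116 wide (y), 34 high, with three slots 21 mm square, at y = -32, 0, 32 mm, 30 mm deep. Origin at the centre of its underside, square with the rail. Its centre is 120 mm in front of the rail's and 92 mm to one side (left or right varies) of the gap's middle line.
- dish: Black ceramic soap dish fixed to the counter: open rectangular dish 70 deep (x), 116 wide (y), 26 high, walls 7. Origin at the centre of its underside, square with the rail, 120 mm in front of it and 92 mm to the other side. Rack and dish leave a straight parallel gap 68 wide and 70 long between them, for a tin 60 wide; 79 mm lie between their back faces and the rail's front face.
- soap: Bar of soap lying loose in the dish, 42 x 72 x 22 high, standing to 29 mm over the counter. Origin at the centre of its underside. Leave alone.
- perfume: Rectangular perfume bottle, loose, 34 x 50, 88 high with its cap, to the left. Origin at the underside. Leave alone.
- cream_jar: Round cream jar, loose, 54 across, 42 high, to the left. Origin at the underside. Leave alone.
- tumbler: White tumbler, loose, 72 across, 95 high, to the right. Origin at the underside. Leave alone.
- hairbrush: Wooden hairbrush lying bristles down to the right, about 185 long, head 55 wide, 24 high. Origin under the head's centre. Leave alone.
- lipstick0: Mini lipstick tube standing loose in the rack's slot at the right (-y): 18 across, 50 tall, its foot 4 mm and its top 54 mm over the counter. Origin at its underside. Leave alone.
- lipstick1: Mini lipstick tube standing loose in the rack's slot in the middle: 18 across, 50 tall, its foot 4 mm and its top 54 mm over the counter. Origin at its underside. Leave alone.
- lipstick2: Mini lipstick tube standing loose in the rack's slot at the left (+y): 18 across, 50 tall, its foot 4 mm and its top 54 mm over the counter. Origin at its underside. Leave alone.

How it is judged:
On the way:
1. the tin is between the rack and the dish (horizontal distance between tin and rack below 0.098 m and horizontal distance between tin and dish below 0.098 m), for 0.05 s.
At the end, for the whole second after the job is handed in: The tin lies flat and at rest behind the gap, its far end within 8 mm of the rail's front face, its middle within 25 mm of the gap's middle line, square with the rail within 0.15 rad; nothing else displaced by more than 20 mm (x of tin in the frame of rail between -0.049 and -0.036 m and y of tin in the frame of rail between -0.025 and 0.025 m and angle between the x axis of tin and the x axis of rail, either way round below 0.15 rad and height (world z) of tin below 0.004 m and angle between tin's own z axis and vertical below 0.06 rad and linear speed of tin below 0.01 m/s); the robot touches nothing.
It fails at once if the tin is lifted off the counter or tipped (height (world z) of tin above 0.006 m or angle between tin's own z axis and vertical above 0.2 rad).
It fails at once if a lipstick or the soap is knocked out of its place or taken (distance of any of lipstick0, lipstick1, lipstick2, soap from where it was at the start of the episode above 0.02 m).
It fails at once if another object on the counter is moved by more than 20 mm or tipped over (distance of any of perfume, cream_jar, tumbler, hairbrush from where it was at the start of the episode above 0.02 m or angle between any of perfume, cream_jar, tumbler's own z axis and vertical above 0.4 rad).
It also fails if it takes over 58 s, if anything falls off the work surface, if the arm or the gripper's body presses on something with over 40 N, if the wrist force passes 120 N, or if a joint passes its speed limit or range.

ROBOT

A 6-joint arm with a two-finger parallel gripper is mounted at the origin on the work surface. World frame = base frame: x ahead of the robot, y to its left, z up, the work surface at z = 0. Lengths are in m, angles in rad, forces in N, time in s.
With the tool pointing down it reaches from about 0.35 to 0.85 m from the base axis. Payload 8.1 kg.
Tool frame: the origin (TCP) lies at the very end of the fingers, on their centre line; the grasp point (between the pads) lies 19 mm behind it (pinch_z is the distance from the TCP to the grasp point, in m); z points along the fingers, y is the direction in which the jaws open and shut (so a half turn about z gives the same grasp; the last joint's range is limited). The gripper opens to 93 mm and grips with 3 to 60 N. Pads are 15 mm wide; open, the fingers measure 128 mm over their backs; the gripper's body (75 mm by 188 mm) begins 65 mm behind the grasp point.
Start: joints at [1.079, 0.13, 1.488, -0, 1.523, -0.085], TCP at [0.237, 0.551, 0.219] pointing down, gripper open.
Joint ranges: [-2.96, 2.96], [-0.89, 2.26], [0.02, 2.5], [-1.34, 4.48], [0, 2.73], [-2.66, 2.66]. Speed limits (rad/s): [2.39, 2.39, 2.79, 3.14, 3.14, 3.14].

INTERFACE

Orientations are given as a rotation vector (axis times angle).
In Python, from plant import * gives the robot as it stands.
- The arm moves only by the tool move_arm, never from a script. Its argument "series" is a list of rows, each a list of 7 numbers: the shift along the tool's x, y, z each as a share of 10 cm, from -1 to 1, then the turn, a rotation vector about the tool's x, y, z each as a share of 180 degrees, from -1 to 1, then the opening, from -1 (shut) to 1 (fully open). In form: [[dx, dy, dz, rx, ry, rz, jaw], ...]. A call has 1 to 8 rows; each row is the pose to reach, as a shift and turn from the pose commanded when the call began, along the tool's axes at that moment, turning the shorter way round; what a row does not reach only later rows make up. A row lasts 1/10 s, in which the tool goes at most 50 mm and 8.59 degrees, less where a joint would pass 70% of its speed; a pose out of reach is approached as far as the arm can. A call with a number of a shift or a turn outside -1 to 1 is refused whole. A call with a gripper value outside its range is refused whole. The fingers move at their own pace and stop on an object; "squeeze" is the grip in N (left out, the last holds). Time passes only in rows, so rows that repeat a pose let the fingers close. It gives the time, the measured TCP pose, the force and the opening at its end, in the units of the state.
- read_state(): the state, without advancing time (a new reading comes with each control period).
- read_camera(name): name is "side" or "top" or "wrist"; returns a dict with "frame" (384x512x3 uint8, red, green, blue), "K" (3x3 intrinsics, pixels), "k1" (the pictures are not rectified: a ray, as slopes to the right and down, at radius r is drawn at 1 + k1 r^2 times it, then the intrinsics apply), "rvec" (rotation vector, rad) and "tvec" (3), from world to camera coordinates, as OpenCV has them. Camera axes: x right, y down, z forward; pixel columns grow to the right and rows downward; lengths in m; the calibration is good to about 2 mm. A picture is of the moment at which its call begins. There is no depth.
- close_job(): hands the job in, once; it reports no verdict.
The state is a dict: "t": time; "q": joint angles; "dq": joint speeds; "joint_torque": joint torques, N m; "tool_pos": TCP position; "orientation": TCP orientation; "force": force on the tool from outside, world axes, zero at the start; "wrist_torque": the same for the moment, N m; "opening": finger opening in m.
Only numpy, scipy, OpenCV 4.12 (cv2) and the standard library are available. Lean on these libraries where they do the work, as an engineer would, in place of code of your own. Each camera call takes 0.05 s, during which the arm holds its last target.

## Working session

There is one attempt and no reset: what is moved stays moved. The work goes in short steps, Python scripts to look and compute and a tool call to move; the robot and the scene stay as the last step left them, time stands still between calls to the robot, and variables do not carry over. Pictures are saved under pics/ and viewed, and the job is handed in when it is done.

Besides the shell and the picture viewer there is one more tool, called after "Call:" as name([rows], argument=value, ...), one row to a line, values as JSON. move_arm: Moves the arm, as the interface text tells. Shift numbers are shares of 10 cm and turn numbers shares of 180 degrees, none past 1 either way. Its arguments: {"type":"object","properties":{"series":{"type":"array","items":{"type":"array","items":{"type":"number"}}},"squeeze":{"type":"number"}},"required":["series"]}

```bash
mkdir -p pics
cat > h.py <<'E'
from plant import *
import numpy as np, cv2
def snap(name,fn):
    c=read_camera(name); cv2.imwrite('pics/'+fn,c['frame'][:,:,::-1]); np.savez('pics/'+fn[:-4]+'.npz',**c); return c
def load(fn): return dict(np.load('pics/'+fn+'.npz'))
def ray(c,uv,z):
    K=np.array(c['K']);k1=float(c['k1']);R=cv2.Rodrigues(np.array(c['rvec'],float))[0];t=np.array(c['tvec'],float).ravel()
    uv=np.atleast_2d(np.array(uv,float))
    D=np.array([k1,0,0,0,0.])
    n=cv2.undistortPointsIter(uv.reshape(-1,1,2),K,D,None,None,(3,50,1e-10)).reshape(-1,2)
    d=np.c_[n,np.ones(len(n))]@R; o=-R.T@t
    s=(z-o[2])/d[:,2]; return o+d*s[:,None]
def proj(c,P):
    K=np.array(c['K']);D=np.array([float(c['k1']),0,0,0,0.])
    return cv2.projectPoints(np.array(P,float).reshape(-1,1,3),np.array(c['rvec'],float),np.array(c['tvec'],float),K,D)[0].reshape(-1,2)
E
python3 - <<'E'
from h import *
for n in ['top','side','wrist']:
    c=snap(n,n+'0.png'); R=cv2.Rodrigues(np.array(c['rvec'],float))[0]; print(n,-R.T@np.array(c['tvec']).ravel(),c['k1'],np.array(c['K'])[0,0])
print(read_state())
E
```

```text
top [ 0.45503127 -0.00945118  1.09665431] -0.17082780791032742 437.32451795088224
side [0.43932553 0.7539303  0.93793063] -0.001977564835107597 491.7538029292987
wrist [0.16775504 0.58052432 0.38327556] -0.068577948442107 297.48298528178583
{'t': 0.15, 'q': array([ 1.07858457e+00,  1.30985811e-01,  1.48901942e+00, -1.59915648e-05,
        1.52300718e+00, -8.53839721e-02]), 'dq': array([ 0.00072246, -0.00335016, -0.00425542, -0.00035513, -0.00096516,
       -0.00040013]), 'joint_torque': array([ 9.20513594e-04, -5.60475004e+01, -4.92336988e+01,  7.68824480e-02,
        3.03732615e-02, -1.23278683e-04]), 'tool_pos': array([0.23718751, 0.55065168, 0.21783488]), 'orientation': array([-6.34565794e-01, -3.07643980e+00,  2.14467553e-03]), 'force': array([-0.71551935,  0.50383272,  0.7215765 ]), 'wrist_torque': array([-0.03103216,  0.0569026 , -0.00952238]), 'opening': 0.09281729867968705}
```

View pics/top0.png

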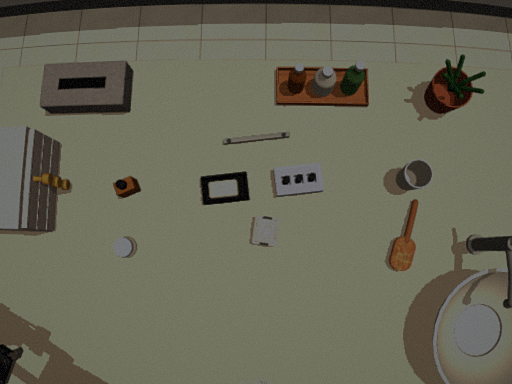

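View pics/side0.png

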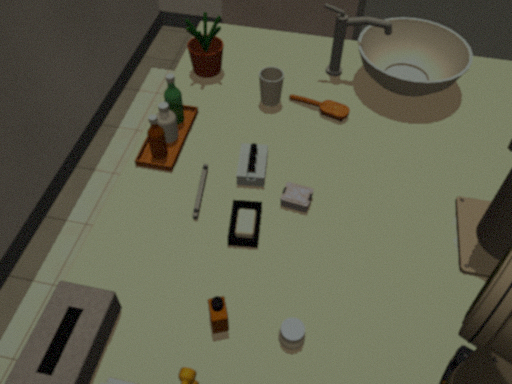

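Run:
```python
import cv2,numpy as np
a=cv2.imread('pics/top0.png')[120:260,190:335]; a=cv2.resize(a,None,fx=5,fy=5,interpolation=2)[:600]
cv2.imwrite('pics/z1.png',cv2.convertScaleAbs(cv2.resize(cv2.imread('pics/top0.png')[125:255,190:335],None,fx=4.6,fy=4.6,interpolation=2),alpha=1.3))
cv2.imwrite('pics/z2.png',cv2.convertScaleAbs(cv2.resize(cv2.imread('pics/side0.png')[130:260,180:330],None,fx=4.6,fy=4.6,interpolation=2),alpha=1.3))
```

```text
(no output)
```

View pics/z1.png

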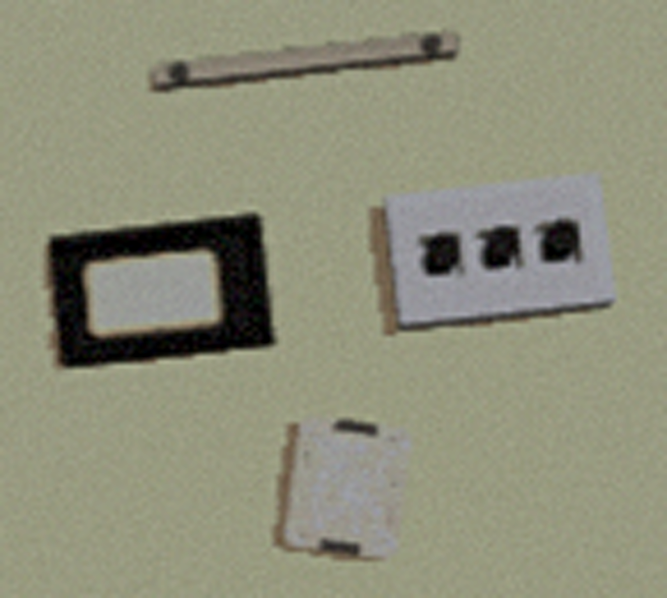

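View pics/z2.png

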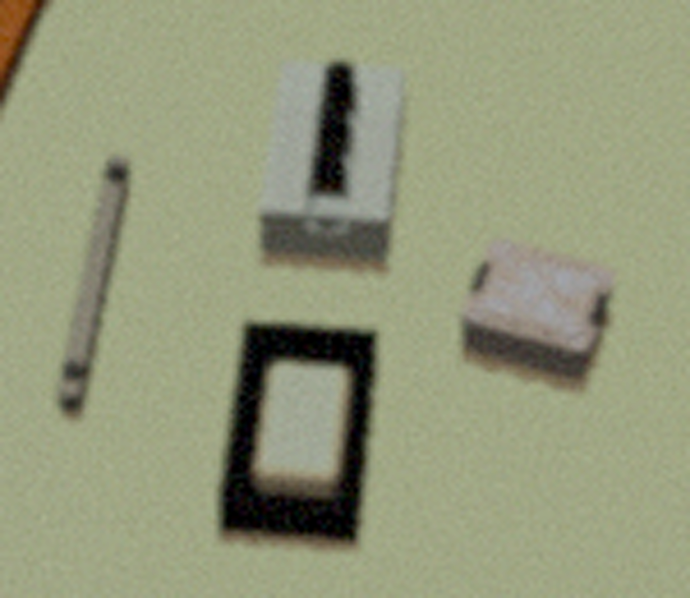

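Run:
```python
from h import *
c=load('top0')
def P(pts,z): return ray(c,(np.array(pts,float)+.5)/4.6-.5+[190,125],z)[:,:2]
def quad(pts,z,n):
    p=P(pts,z); m=p.mean(0); 
    e=p[1]-p[0]+p[2]-p[3]; f=p[0]-p[3]+p[1]-p[2]
    print(n,'c',m.round(4),'w',np.linalg.norm(e/2).round(4),'h',np.linalg.norm(f/2).round(4),'angy',np.degrees(np.arctan2(e[0],-e[1])).round(2),'angx',np.degrees(np.arctan2(f[1],f[0])).round(2)); return m
quad([(50,238),(260,214),(273,343),(60,366)],.026,'dish')
quad([(385,196),(600,175),(613,303),(399,327)],.034,'rack')
quad([(150,66),(457,33),(459,53),(153,90)],.013,'rail')
quad([(303,418),(412,430),(393,558),(283,546)],.028,'tin')
q=lambda a:cv2.cvtColor(a,cv2.COLOR_RGB2HSV)
f=c['frame']; h=q(f)
m=(h[...,2]<60).astype(np.uint8); m[:, :195]=0;m[:,255:]=0;m[:165]=0;m[212:]=0
k,_=cv2.findContours(m,0,2); k=max(k,key=cv2.contourArea); r=cv2.minAreaRect(k); b=cv2.boxPoints(r); 
p=ray(c,b,.026)[:,:2]; print(b,p.mean(0),p)
for u in [(225,188),(300,170),(265,230),(250,220),(283,190),(260,138)]: print(u,h[u[1],u[0]],f[u[1],u[0]])
```

```text
dish c [0.5971 0.087 ] w 0.1148 h 0.0702 angy 7.01 angx 6.35
rack c [ 0.6197 -0.0946] w 0.1157 h 0.0703 angy 6.71 angx 5.92
rail c [0.7279 0.0112] w 0.1707 h 0.0126 angy 7.22 angx 7.12
tin c [ 0.4922 -0.0149] w 0.0584 h 0.0686 angy -5.55 angx -8.02
[[199.86636 176.08577]
 [246.1211  171.1299 ]
 [249.20053 199.87138]
 [202.9458  204.82726]] [0.5964696  0.08702439] [[0.62553638 0.14923043]
 [0.63912372 0.03407375]
 [0.56745155 0.02533147]
 [0.55376676 0.13946192]]
(225, 188) [ 60   4 117] [115 117 115]
(300, 170) [100   7 117] [114 116 117]
(265, 230) [135   4 120] [119 118 120]
(250, 220) [ 33  49 120] [118 120  97]
(283, 190) [120   6 121] [118 118 121]
(260, 138) [ 21  44 111] [111 105  92]
```

```bash
cat >> h.py <<'E'
from scipy.spatial.transform import Rotation as Ro
O=np.array([.7277,.0111]); TH=np.radians(7.0)
def w2r(p): d=np.array(p)[...,:2]-O; c,s=np.cos(TH),np.sin(TH); return np.stack([c*d[...,0]+s*d[...,1],-s*d[...,0]+c*d[...,1]],-1)
def r2w(p): p=np.array(p,float); c,s=np.cos(TH),np.sin(TH); return O+np.stack([c*p[...,0]-s*p[...,1],s*p[...,0]+c*p[...,1]],-1)
def goal(x,y,z,yaw=0,flip=False):
    """rail-frame goal, yaw rel to rail (rad) -> tool frame row"""
    s=read_state(); R=Ro.from_rotvec(s['orientation'])
    a=TH+yaw+(np.pi if flip else 0); G=Ro.from_matrix(np.array([[np.cos(a),np.sin(a),0],[np.sin(a),-np.cos(a),0],[0,0,-1]]))
    d=R.inv().apply(np.r_[r2w([x,y]),z]-s['tool_pos'])/.1; t=(R.inv()*G).as_rotvec()/np.pi
    print('row',d.round(3),t.round(4)); 
def where():
    s=read_state(); R=Ro.from_rotvec(s['orientation']).as_matrix()
    print('t',s['t'],'rail xy',w2r(s['tool_pos']).round(4),'z',s['tool_pos'][2].round(4),'xaxis yaw rel',np.degrees(np.arctan2(R[1,0],R[0,0])-TH).round(2),'tilt',R[:,2].round(4),'F',s['force'].round(2),'op',round(s['opening'],4))
E
python3 - <<'E'
from h import *
where(); goal(-.32,.003,.218); goal(-.32,.003,.218,flip=True); print(r2w([-.32,.003]))
for n,u in [('perf',(125,186)),('jar',(123,247)),('tumbler',(415,175)),('brush',(403,253))]: print(n,w2r(ray(load('top0'),u,.04)))
E
```

```text
t 0.15 rail xy [-0.4211  0.5953] z 0.2178 xaxis yaw rel 149.69 tilt [-7.0e-04 -1.3e-03 -1.0e+00] F [-0.72  0.5   0.72] op 0.0928
row [-3.862e+00 -4.603e+00  4.000e-03] [-2.000e-04  6.000e-04  8.316e-01]
row [-3.862e+00 -4.603e+00  4.000e-03] [-0.0004 -0.0002 -0.1684]
[ 0.40971962 -0.02492055]
perf [[-0.09043065  0.33759877]]
jar [[-0.24070385  0.35437426]]
tumbler [[-0.14295106 -0.38353002]]
brush [[-0.33003011 -0.32490451]]
```

Call:
move_arm([
  [-0.28, -0.33, 0, 0, 0, 0, -0.68],
  [-0.56, -0.66, 0, 0, 0, 0, -0.68],
  [-0.84, -1, 0, 0, 0, 0, -0.68],
  [-0.84, -1, 0, 0, 0, 0, -0.68],
])

```text
t: 0.55
tool_pos: [0.2758, 0.4219, 0.2178]
orientation: [0.639, 3.076, -0.004]
force: [0.2, -0.4, 0.2]
opening: 0.0656
```

Call:
move_arm([
  [-0.28, -0.33, 0, 0, 0, 0, -0.68],
  [-0.56, -0.66, 0, 0, 0, 0, -0.68],
  [-0.84, -1, 0, 0, 0, 0, -0.68],
  [-0.84, -1, 0, 0, 0, 0, -0.68],
])

```text
t: 0.95
tool_pos: [0.3138, 0.2976, 0.2186]
orientation: [0.64, 3.075, -0.002]
force: [0.2, 1.1, 0.5]
opening: 0.0332
```

Call:
move_arm([
  [-0.28, -0.33, 0, 0, 0, 0, -0.68],
  [-0.56, -0.66, 0, 0, 0, 0, -0.68],
  [-0.84, -1, 0, 0, 0, 0, -0.68],
  [-0.84, -1, 0, 0, 0, 0, -0.68],
])

```text
t: 1.35
tool_pos: [0.3515, 0.1725, 0.2187]
orientation: [0.643, 3.074, -0.002]
force: [0.0, 0.9, 0.3]
opening: 0.0149
```

Call:
move_arm([
  [-0.28, -0.33, 0, 0, 0, 0, -0.68],
  [-0.56, -0.66, 0, 0, 0, 0, -0.68],
  [-0.84, -1, 0, 0, 0, 0, -0.68],
  [-0.84, -1, 0, 0, 0, 0, -0.68],
])

```text
t: 1.75
tool_pos: [0.3889, 0.0476, 0.2187]
orientation: [0.643, 3.074, -0.002]
force: [0.1, 0.1, -0.2]
opening: 0.0147
```

Run:
```python
from h import *
where(); goal(-.33,0,.1,flip=True)
```

```text
t 1.75 rail xy [-0.3318  0.0775] z 0.2187 xaxis yaw rel 149.39 tilt [ 5.0e-04 -1.1e-03 -1.0e+00] F [ 0.09  0.07 -0.16] op 0.0147
row [-0.41  -0.657  1.188] [-0.0003  0.0002 -0.1701]
```

Call:
move_arm([
  [-0.2, -0.33, 0.3, 0, 0, -0.04, -0.68],
  [-0.41, -0.66, 0.6, 0, 0, -0.085, -0.68],
  [-0.41, -0.66, 0.9, 0, 0, -0.13, -0.68],
  [-0.41, -0.66, 1, 0, 0, -0.17, -0.68],
  [-0.41, -0.66, 1, 0, 0, -0.17, -0.68],
  [-0.41, -0.66, 1, 0, 0, -0.17, -0.68],
])

```text
t: 2.35
tool_pos: [0.3996, -0.0249, 0.1191]
orientation: [-0.196, 3.135, 0.001]
force: [-0.2, -0.7, -0.4]
opening: 0.0148
```

Run:
```python
from h import *
where(); goal(-.33,0,.008,flip=True)
c=snap('wrist','w1.png'); snap('top','t1.png')
cv2.imwrite('pics/z3.png',cv2.convertScaleAbs(cv2.resize(cv2.imread('pics/t1.png')[125:275,190:335],None,fx=4,fy=4,interpolation=2),alpha=1.3))
```

```text
t 2.35 rail xy [-0.33    0.0042] z 0.1191 xaxis yaw rel -179.86 tilt [ 1.e-04  4.e-04 -1.e+00] F [-0.18 -0.68 -0.42] op 0.0148
row [ 0.    -0.043  1.111] [0.0001 0.     0.0008]
```

View pics/w1.png

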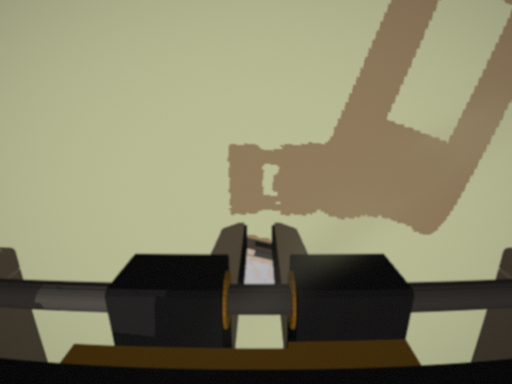

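View pics/z3.png

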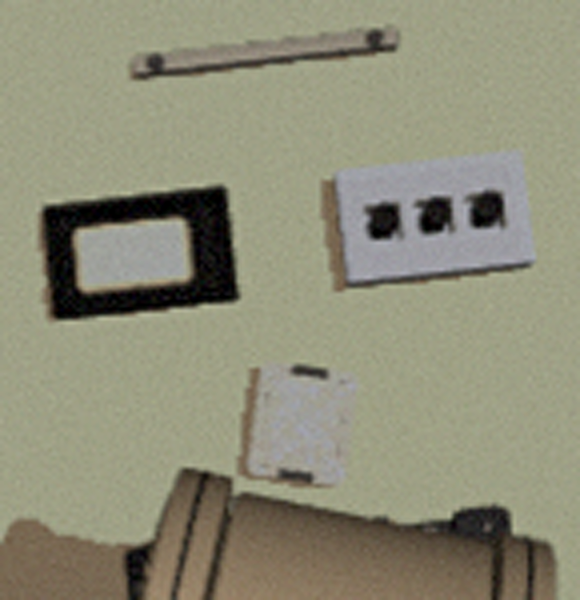

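Call:
move_arm([
  [0, -0.03, 0.4, 0, 0, 0, -0.68],
  [0, -0.03, 0.8, 0, 0, 0, -0.68],
  [0, -0.03, 0.95, 0, 0, 0, -0.68],
  [0, -0.03, 0.95, 0, 0, 0, -0.68],
])

```text
t: 2.85
tool_pos: [0.3981, -0.0283, 0.0221]
orientation: [0.198, -3.132, -0.002]
force: [-0.0, 0.6, 0.0]
opening: 0.0147
```

Call:
move_arm([
  [0, 0, 0.15, 0, 0, 0, -0.68],
  [-0.15, 0, 0.15, 0, 0, 0, -0.68],
  [-0.3, 0, 0.15, 0, 0, 0, -0.68],
  [-0.3, 0, 0.15, 0, 0, 0, -0.68],
])

```text
t: 3.25
tool_pos: [0.4329, -0.0253, 0.0114]
orientation: [-0.199, 3.13, -0.002]
force: [1.0, -0.2, -0.8]
opening: 0.015
```

```bash
cat >> h.py <<'E'
def pics(k):
    snap('top',f't{k}.png'); snap('side',f's{k}.png')
    a=cv2.resize(cv2.imread(f'pics/t{k}.png')[125:255,200:330],None,fx=4,fy=4,interpolation=2)
    cv2.imwrite(f'pics/zt{k}.png',cv2.convertScaleAbs(a,alpha=1.4))
    b=cv2.resize(cv2.imread(f'pics/s{k}.png')[140:260,190:340],None,fx=4,fy=4,interpolation=2)
    cv2.imwrite(f'pics/zs{k}.png',cv2.convertScaleAbs(b,alpha=1.4))
def zt(k,p): return ray(load(f't{k}'),(np.atleast_2d(p)+.5)/4-.5+[200,125],.028)
def zs(k,p,z=.028): return ray(load(f's{k}'),(np.atleast_2d(p)+.5)/4-.5+[190,140],z)
E
python3 - <<'E'
from h import *
where(); pics(2)
E
```

```text
t 3.25 rail xy [-2.97e-01 -2.00e-04] z 0.0114 xaxis yaw rel -179.74 tilt [ 5.e-03 -7.e-04 -1.e+00] F [ 0.96 -0.23 -0.78] op 0.015
```

View pics/zt2.png

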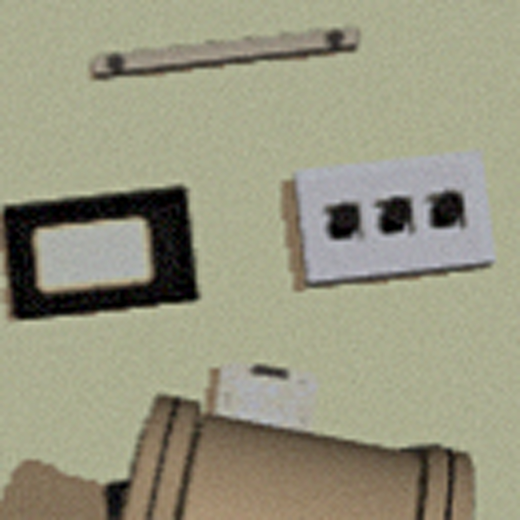

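View pics/zs2.png

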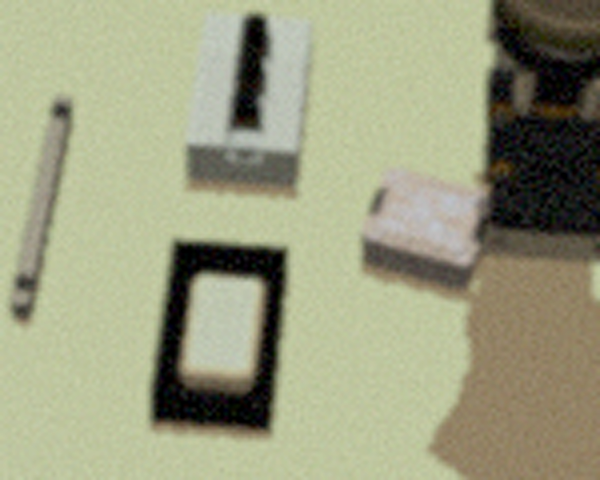

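Call:
move_arm([
  [-0.05, 0, 0.02, 0, 0, 0, -0.68],
  [-0.1, 0, 0.02, 0, 0, 0, -0.68],
  [-0.14, 0, 0.02, 0, 0, 0, -0.68],
  [-0.18, 0, 0.02, 0, 0, 0, -0.68],
  [-0.22, 0, 0.02, 0, 0, 0, -0.68],
  [-0.26, 0, 0.02, 0, 0, 0, -0.68],
  [-0.26, 0, 0.02, 0, 0, 0, -0.68],
])

```text
t: 4.05
tool_pos: [0.4557, -0.0219, 0.0067]
orientation: [-0.2, 3.135, 0.0]
force: [0.1, 0.3, 0.2]
opening: 0.0149
```

Run:
```python
from h import *
where(); pics(3)
```

```text
t 4.05 rail xy [-0.274   0.0004] z 0.0067 xaxis yaw rel -179.71 tilt [ 4.e-04  0.e+00 -1.e+00] F [0.12 0.31 0.17] op 0.0149
```

View pics/zt3.png

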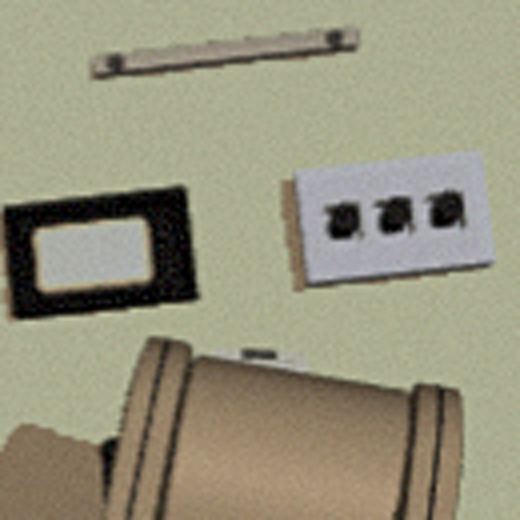

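View pics/zs3.png

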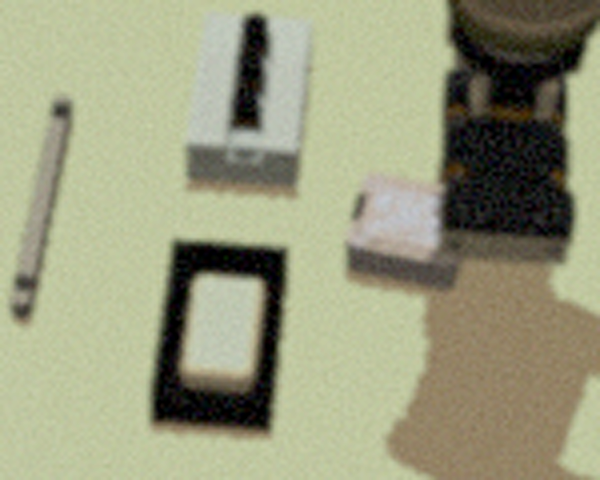

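Run:
```python
from h import *
for k,(t,b) in {2:([(366,236),(472,262)],[(366,266),(468,290)]),3:([(352,242),(440,259)],[(350,273),(455,290)])}.items():
    for p,z in ((t,.026),(b,0.002)):
        q=w2r(zs(k,p,z)); d=q[0]-q[1]; print(k,q.round(4).tolist(),np.degrees(np.arctan2(d[1],d[0])))
```

```text
2 [[-0.1997, 0.0246], [-0.2634, 0.0383]] -12.15991922650736
2 [[-0.2011, 0.0284], [-0.2633, 0.0408]] -11.286532573081258
3 [[-0.1916, 0.0301], [-0.2444, 0.0379]] -8.473933675910613
3 [[-0.1918, 0.0347], [-0.2555, 0.0416]] -6.118004204248427
```

Call:
move_arm([
  [-0.04, 0, 0, 0, 0, 0, -0.68],
  [-0.08, 0, 0, 0, 0, 0, -0.68],
  [-0.12, 0, 0, 0, 0, 0, -0.68],
  [-0.16, 0, 0, 0, 0, 0, -0.68],
  [-0.16, 0, 0, 0, 0, 0, -0.68],
])

```text
t: 4.65
tool_pos: [0.4718, -0.0199, 0.0068]
orientation: [-0.2, 3.135, -0.0]
force: [0.3, -0.7, 0.5]
opening: 0.015
```

Call:
move_arm([
  [0.2, 0, 0, 0, 0, 0, -0.68],
  [0.6, 0, 0, 0, 0, 0, -0.68],
  [0.8, 0, 0, 0, 0, 0, -0.68],
  [0.8, 0, 0, 0, 0, 0, -0.68],
])

```text
t: 5.05
tool_pos: [0.3892, -0.03, 0.0058]
orientation: [0.199, -3.133, -0.001]
force: [1.2, -0.5, 0.3]
opening: 0.0156
```

Run:
```python
from h import *
where(); pics(4)
```

```text
t 5.05 rail xy [-0.341   0.0005] z 0.0058 xaxis yaw rel -179.73 tilt [-1.9e-03  3.0e-04 -1.0e+00] F [ 1.18 -0.55  0.33] op 0.0156
```

View pics/zt4.png

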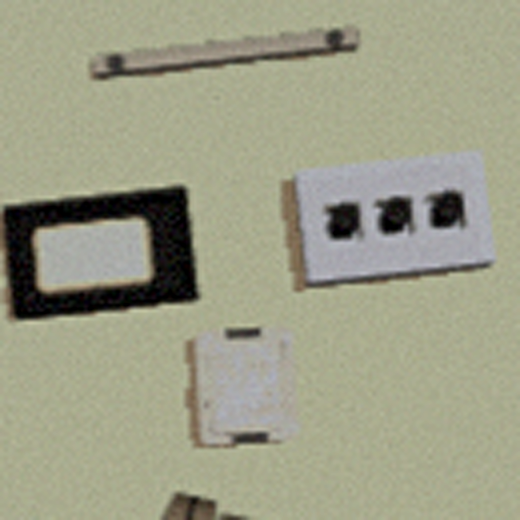

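View pics/zs4.png

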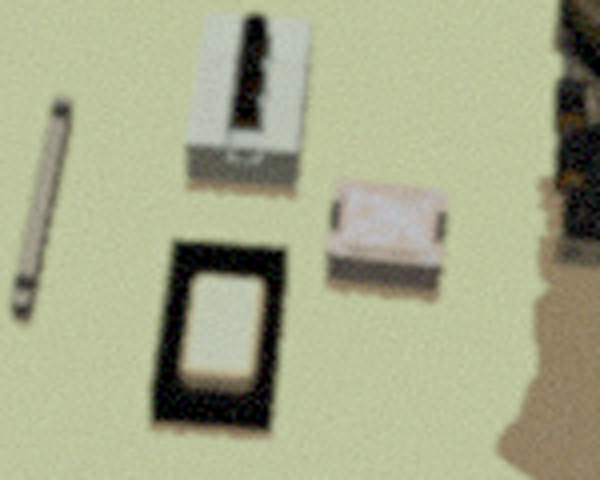

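```bash
cat >> h.py <<'E'
def tin(k,cor,clips):
    p=w2r(zt(k,cor)); e=p[1]-p[0]+p[2]-p[3]; f=p[0]-p[3]+p[1]-p[2]
    q=w2r(zt(k,clips)); d=q[0]-q[1]
    print('corners c',p.mean(0).round(4),'angx',np.degrees(np.arctan2(f[1],f[0])).round(2),'angy',np.degrees(np.arctan2(e[0],-e[1])).round(2),'| clips c',q.mean(0).round(4),'ang',np.degrees(np.arctan2(d[1],d[0])).round(2))
def blob(k,box):
    a=load(f't{k}')['frame']; h=cv2.cvtColor(cv2.GaussianBlur(a,(3,3),0),cv2.COLOR_RGB2HSV); m=((h[...,1]<32)&(h[...,2]>85)).astype(np.uint8)
    x0,y0,x1,y1=box; M=np.zeros_like(m); M[y0:y1,x0:x1]=m[y0:y1,x0:x1]
    M=cv2.morphologyEx(M,cv2.MORPH_CLOSE,np.ones((5,5)))
    c=max(cv2.findContours(M,0,2)[0],key=cv2.contourArea); p=w2r(ray(load(f't{k}'),c.reshape(-1,2),.028)).astype(np.float32)
    print('blob rect rail',cv2.minAreaRect(p*1000))
E
python3 - <<'E'
from h import *
tin(4,[(196,333),(294,329),(297,440),(203,445)],[(242,333),(250,437)])
blob(4,(245,200,285,245))
E
```

```text
corners c [-0.2132  0.0094] angx -3.75 angy -3.62 | clips c [-0.212   0.0102] ang -1.91
blob rect rail ((-211.625244140625, 9.244245529174805), (59.19258499145508, 68.34467315673828), 86.24720764160156)
```

Run:
```python
from h import *
print(read_state()['q'].round(3)); where()
goal(-.215,.075,.06,yaw=np.pi/2); goal(-.215,.075,.06,yaw=-np.pi/2)
```

```text
[-0.207 -0.229  2.243  0.     1.126 -1.905]
t 5.15 rail xy [-3.378e-01 -2.000e-04] z 0.0071 xaxis yaw rel -179.74 tilt [ 1.8e-03 -2.0e-04 -1.0e+00] F [-0.15  0.18 -0.22] op 0.0148
row [-1.232  0.746 -0.527] [3.000e-04 5.000e-04 5.015e-01]
row [-1.232  0.746 -0.527] [-5.000e-04  3.000e-04 -4.985e-01]
```

Call:
move_arm([
  [0, 0, -0.4, 0, 0, 0, -0.68],
  [0, 0.2, -0.6, 0, 0, 0.04, -0.68],
  [-0.2, 0.4, -0.6, 0, 0, 0.085, -0.68],
  [-0.5, 0.75, -0.6, 0, 0, 0.13, -0.68],
  [-0.8, 0.75, -0.6, 0, 0, 0.175, -0.68],
  [-1, 0.75, -0.6, 0, 0, 0.22, -0.68],
  [-1, 0.75, -0.6, 0, 0, 0.265, -0.68],
  [-1, 0.75, -0.6, 0, 0, 0.31, -0.68],
])

```text
t: 5.95
tool_pos: [0.4833, 0.0577, 0.0668]
orientation: [1.297, 2.86, 0.001]
force: [-0.1, 0.1, -0.5]
opening: 0.0146
```

Run:
```python
from h import *
where(); goal(-.215,.075,.06,yaw=np.pi/2)
```

```text
t 5.95 rail xy [-0.2369  0.076 ] z 0.0668 xaxis yaw rel 124.21 tilt [ 8.e-04  1.e-04 -1.e+00] F [-0.12  0.08 -0.46] op 0.0146
row [-0.132  0.176  0.068] [2.0e-04 1.0e-04 1.9e-01]
```

Call:
move_arm([
  [-0.13, 0.18, 0, 0, 0, 0.045, -0.68],
  [-0.13, 0.18, 0, 0, 0, 0.09, -0.68],
  [-0.13, 0.18, 0, 0, 0, 0.135, -0.68],
  [-0.13, 0.18, 0, 0, 0, 0.18, -0.68],
  [-0.13, 0.18, 0.1, 0, 0, 0.19, -0.68],
  [-0.13, 0.18, 0.4, 0, 0, 0.19, -0.68],
  [-0.13, 0.18, 0.59, 0, 0, 0.19, -0.68],
  [-0.13, 0.18, 0.59, 0, 0, 0.19, -0.68],
])

```text
t: 6.75
tool_pos: [0.5019, 0.0595, 0.0048]
orientation: [-2.073, -2.356, 0.005]
force: [-0.8, 0.4, -0.1]
opening: 0.0146
```

Run:
```python
from h import *
where(); goal(-.215,.0385,.008,yaw=np.pi/2); pics(5)
```

```text
t 6.75 rail xy [-0.2182  0.0756] z 0.0048 xaxis yaw rel 90.3 tilt [-0.0047  0.     -1.    ] F [-0.84  0.42 -0.1 ] op 0.0146
row [-0.371  0.03  -0.033] [-0.0015 -0.0002  0.0017]
```

View pics/zs5.png

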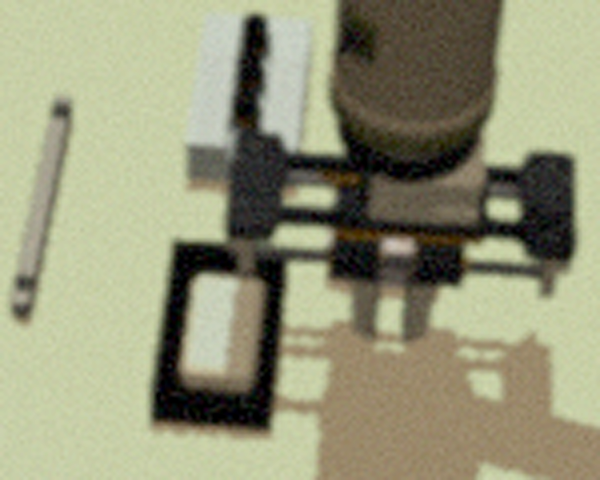

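View pics/zt5.png

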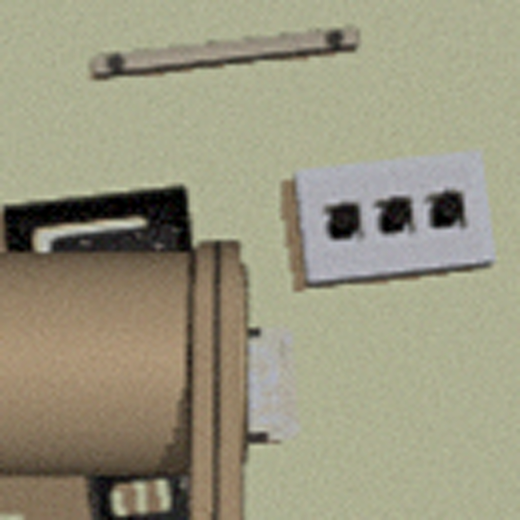

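Call:
move_arm([
  [-0.15, 0.02, -0.02, 0, 0, 0.0017, -0.68],
  [-0.22, 0.02, -0.02, 0, 0, 0.0017, -0.68],
  [-0.26, 0.02, -0.02, 0, 0, 0.0017, -0.68],
  [-0.3, 0.02, -0.02, 0, 0, 0.0017, -0.68],
  [-0.34, 0.02, -0.02, 0, 0, 0.0017, -0.68],
  [-0.37, 0.02, -0.02, 0, 0, 0.0017, -0.68],
  [-0.37, 0.02, -0.02, 0, 0, 0.0017, -0.68],
])

```text
t: 7.55
tool_pos: [0.5101, 0.0223, 0.0096]
orientation: [2.082, 2.352, -0.0]
force: [-0.9, -0.7, -0.5]
opening: 0.0151
```

Call:
move_arm([
  [0.2, 0, 0, 0, 0, 0, -0.68],
  [0.5, 0, 0, 0, 0, 0, -0.68],
  [0.5, 0, -0.4, 0, 0, 0, -0.68],
  [0.5, 0.4, -0.6, 0, 0, 0, -0.68],
  [0.5, 0.8, -0.6, 0, 0, 0, -0.68],
  [0.5, 1, -0.6, 0, 0, 0, -0.68],
  [0.5, 1, -0.6, 0, 0, 0, -0.68],
])

```text
t: 8.25
tool_pos: [0.6053, 0.0847, 0.0698]
orientation: [2.081, 2.352, 0.001]
force: [-0.7, -0.0, 0.4]
opening: 0.0152
```

Run:
```python
from h import *
where(); pics(6); blob(6,(245,200,290,245))
```

```text
t 8.25 rail xy [-0.1125  0.088 ] z 0.0698 xaxis yaw rel 90.0 tilt [ 1.4e-03 -2.0e-04 -1.0e+00] F [-0.69 -0.04  0.35] op 0.0152
blob rect rail ((-212.71324157714844, -1.8184337615966797), (59.24320602416992, 69.99840545654297), 88.89926147460938)
```

View pics/zt6.png

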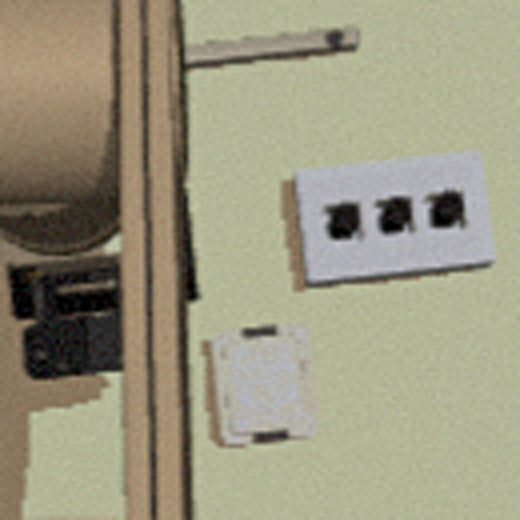

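Run:
```python
from h import *
tin(6,[(212,336),(307,326),(316,435),(221,446)],[(260,331),(271,436)])
goal(-.32,0,.07,flip=True)
```

```text
corners c [-0.2137 -0.0007] angx -1.67 angy -0.0 | clips c [-0.2124 -0.0018] ang -0.4
row [-0.881 -2.046 -0.009] [-0.0005 -0.0005 -0.5   ]
```

Call:
move_arm([
  [0, -0.4, 0, 0, 0, -0.04, -0.68],
  [0, -0.8, 0, 0, 0, -0.085, -0.68],
  [-0.2, -1, 0, 0, 0, -0.13, -0.68],
  [-0.4, -1, 0, 0, 0, -0.175, -0.68],
  [-0.6, -1, 0, 0, 0, -0.22, -0.68],
  [-0.88, -1, 0, 0, 0, -0.265, -0.68],
  [-0.88, -1, 0, 0, 0, -0.31, -0.68],
  [-0.88, -1, 0, 0, 0, -0.31, -0.68],
])

```text
t: 9.15
tool_pos: [0.5132, -0.0156, 0.0691]
orientation: [-0.737, -3.052, 0.0]
force: [-0.1, 0.0, -0.6]
opening: 0.0151
```

Run:
```python
from h import *
where(); goal(-.315,-.001,.07,flip=True)
```

```text
t 9.15 rail xy [-0.2161 -0.0003] z 0.0691 xaxis yaw rel 145.84 tilt [-1.3e-03  1.0e-04 -1.0e+00] F [-0.11  0.   -0.65] op 0.0151
row [ 0.814 -0.561 -0.008] [-1.000e-04 -4.000e-04 -1.898e-01]
```

Call:
move_arm([
  [0.3, -0.2, 0, 0, 0, -0.045, -0.68],
  [0.6, -0.4, 0, 0, 0, -0.09, -0.68],
  [0.81, -0.56, 0, 0, 0, -0.135, -0.68],
  [0.81, -0.56, 0, 0, 0, -0.18, -0.68],
  [0.81, -0.56, 0, 0, 0, -0.19, -0.68],
  [0.81, -0.56, 0.3, 0, 0, -0.19, -0.68],
  [0.81, -0.56, 0.61, 0, 0, -0.19, -0.68],
  [0.81, -0.56, 0.61, 0, 0, -0.19, -0.68],
])

```text
t: 9.95
tool_pos: [0.4124, -0.0264, 0.0046]
orientation: [0.186, -3.128, -0.003]
force: [-1.2, 0.7, -1.2]
opening: 0.0146
```

Run:
```python
from h import *
where(); goal(-.24,-.001,.008,flip=True); pics(7); blob(7,(245,200,290,245))
```

```text
t 9.95 rail xy [-0.3176  0.0012] z 0.0046 xaxis yaw rel -180.2 tilt [-0.008   0.0016 -1.    ] F [-1.21  0.7  -1.23] op 0.0146
row [-0.775 -0.019 -0.04 ] [ 0.0008 -0.0025 -0.0011]
blob rect rail ((-212.79571533203125, -1.9452075958251953), (59.251834869384766, 69.58924102783203), 89.16766357421875)
```

Call:
move_arm([
  [-0.3, -0.02, -0.02, 0, 0, 0, -0.68],
  [-0.52, -0.02, -0.02, 0, 0, 0, -0.68],
  [-0.57, -0.02, -0.02, 0, 0, 0, -0.68],
  [-0.63, -0.02, -0.02, 0, 0, 0, -0.68],
  [-0.69, -0.02, -0.02, 0, 0, 0, -0.68],
  [-0.75, -0.02, -0.02, 0, 0, 0, -0.68],
  [-0.81, -0.02, -0.02, 0, 0, 0, -0.68],
  [-0.81, -0.02, -0.02, 0, 0, 0, -0.68],
])

```text
t: 10.85
tool_pos: [0.4985, -0.0198, 0.0108]
orientation: [-0.191, 3.135, -0.0]
force: [-1.1, 0.3, -0.2]
opening: 0.0145
```

Run:
```python
from h import *
where(); pics(8)
```

```text
t 10.85 rail xy [-0.2313 -0.0028] z 0.0108 xaxis yaw rel -180.02 tilt [ 9.e-04 -0.e+00 -1.e+00] F [-1.08  0.31 -0.15] op 0.0145
```

View pics/zs8.png

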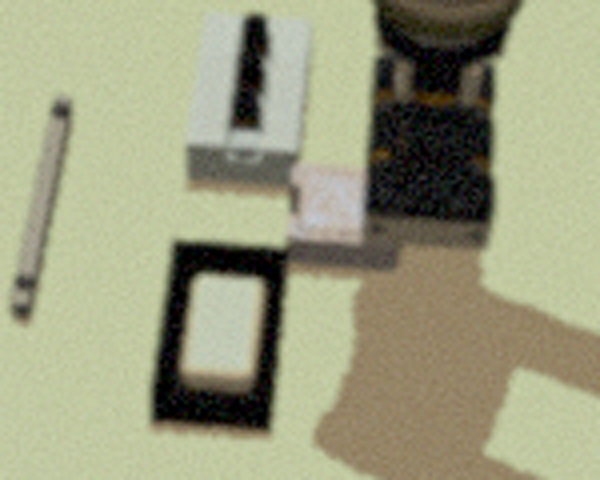

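View pics/zt8.png

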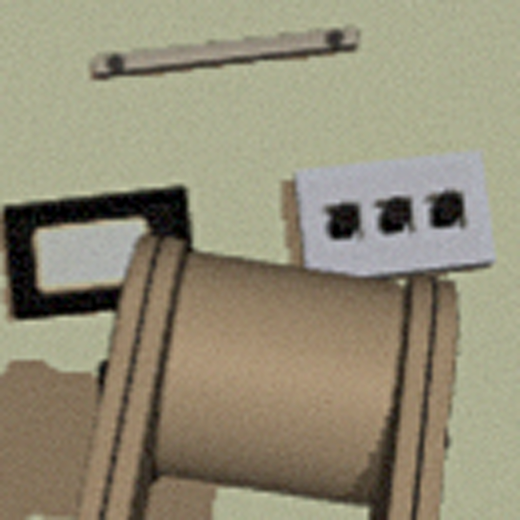

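Run:
```python
from h import *
for p,z in (([(291,236),(362,243)],.026),([(292,264),(392,269)],.002)):
    q=w2r(zs(8,p,z)); d=q[0]-q[1]; print(q.round(4).tolist(),np.degrees(np.arctan2(d[1],d[0])))
q=w2r(zs(4,[(329,257),(440,263)],.026));print(q)
```

```text
[[-0.155, 0.029], [-0.1976, 0.0302]] -1.6570009064966387
[[-0.1563, 0.0312], [-0.2169, 0.0292]] 1.936443393183189
[[-0.17871748  0.04282971]
 [-0.24453022  0.04095463]]
```

Call:
move_arm([
  [-0.04, 0, 0.02, 0, 0, 0, -0.68],
  [-0.08, 0, 0.02, 0, 0, 0, -0.68],
  [-0.12, 0, 0.02, 0, 0, 0, -0.68],
  [-0.16, 0, 0.02, 0, 0, 0, -0.68],
  [-0.2, 0, 0.02, 0, 0, 0, -0.68],
  [-0.24, 0, 0.02, 0, 0, 0, -0.68],
  [-0.28, 0, 0.02, 0, 0, 0, -0.68],
])

```text
t: 11.65
tool_pos: [0.5259, -0.0164, 0.0086]
orientation: [0.191, -3.136, -0.0]
force: [-0.8, -0.5, -1.0]
opening: 0.0152
```

Run:
```python
from h import *
where(); pics(9); where()
```

```text
t 11.65 rail xy [-0.2037 -0.0027] z 0.0086 xaxis yaw rel -180.01 tilt [-1.e-04 -0.e+00 -1.e+00] F [-0.76 -0.52 -1.  ] op 0.0152
t 11.75 rail xy [-0.2033 -0.0028] z 0.0088 xaxis yaw rel -180.01 tilt [ 7.e-04 -1.e-04 -1.e+00] F [-0.33  0.35  0.12] op 0.0149
```

View pics/zs9.png

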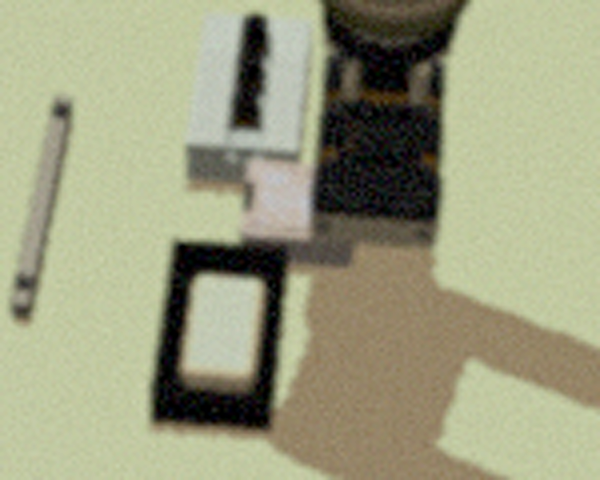

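Call:
move_arm([
  [-0.05, 0.01, 0, 0, 0, 0, -0.68],
  [-0.1, 0.01, 0, 0, 0, 0, -0.68],
  [-0.15, 0.01, 0, 0, 0, 0, -0.68],
  [-0.2, 0.02, 0, 0, 0, 0, -0.68],
  [-0.25, 0.02, 0, 0, 0, 0, -0.68],
  [-0.3, 0.02, 0, 0, 0, 0, -0.68],
  [-0.35, 0.02, 0, 0, 0, 0, -0.68],
  [-0.4, 0.02, 0, 0, 0, 0, -0.68],
])

```text
t: 12.55
tool_pos: [0.5654, -0.0096, 0.0086]
orientation: [0.191, -3.136, -0.0]
force: [-2.0, 0.3, 0.8]
opening: 0.0147
```

Run:
```python
from h import *
where(); pics(10); where()
```

```text
t 12.55 rail xy [-0.1636 -0.0007] z 0.0086 xaxis yaw rel -180.01 tilt [-1.e-04 -0.e+00 -1.e+00] F [-1.99  0.27  0.83] op 0.0147
t 12.65 rail xy [-0.1631 -0.0008] z 0.0088 xaxis yaw rel -180.01 tilt [ 0.001 -0.    -1.   ] F [-0.43 -0.12  0.27] op 0.0147
```

View pics/zs10.png

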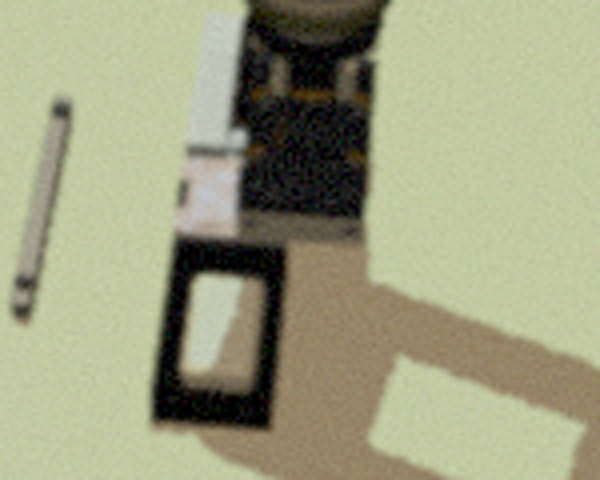

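Tin is in the gap, pushing freely (front clip at (183,190) in the side crop). Continue.

Call:
move_arm([
  [-0.05, 0, 0, 0, 0, 0, -0.68],
  [-0.1, 0, 0, 0, 0, 0, -0.68],
  [-0.15, 0, 0, 0, 0, 0, -0.68],
  [-0.2, 0, 0, 0, 0, 0, -0.68],
  [-0.25, 0, 0, 0, 0, 0, -0.68],
  [-0.3, 0, 0, 0, 0, 0, -0.68],
  [-0.35, 0, 0, 0, 0, 0, -0.68],
  [-0.4, 0, 0, 0, 0, 0, -0.68],
])

```text
t: 13.45
tool_pos: [0.6051, -0.0047, 0.0086]
orientation: [0.191, -3.136, -0.0]
force: [-0.2, 0.4, -0.4]
opening: 0.015
```

Call:
move_arm([
  [-0.05, 0, 0, 0, 0, 0, -0.68],
  [-0.1, 0, 0, 0, 0, 0, -0.68],
  [-0.15, 0, 0, 0, 0, 0, -0.68],
  [-0.2, 0, 0, 0, 0, 0, -0.68],
  [-0.25, 0, 0, 0, 0, 0, -0.68],
  [-0.28, 0, 0, 0, 0, 0, -0.68],
  [-0.28, 0, 0, 0, 0, 0, -0.68],
])

```text
t: 14.15
tool_pos: [0.6331, -0.0013, 0.0088]
orientation: [-0.191, 3.135, -0.0]
force: [0.3, -0.1, 0.1]
opening: 0.0146
```

Run:
```python
from h import *
where(); pics(11); where()
```

```text
t 14.15 rail xy [-0.0954 -0.0008] z 0.0088 xaxis yaw rel -180.01 tilt [ 6.e-04 -0.e+00 -1.e+00] F [ 0.32 -0.13  0.11] op 0.0146
t 14.25 rail xy [-0.0958 -0.0008] z 0.0087 xaxis yaw rel -180.01 tilt [ 3.e-04  0.e+00 -1.e+00] F [0.05 0.4  0.33] op 0.0152
```

View pics/zs11.png

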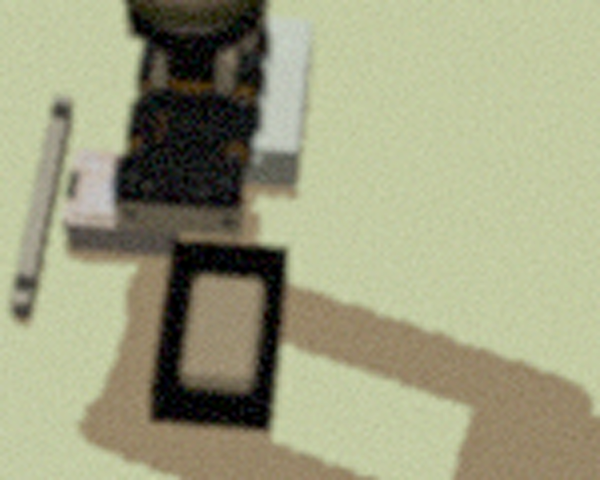

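View pics/zt11.png

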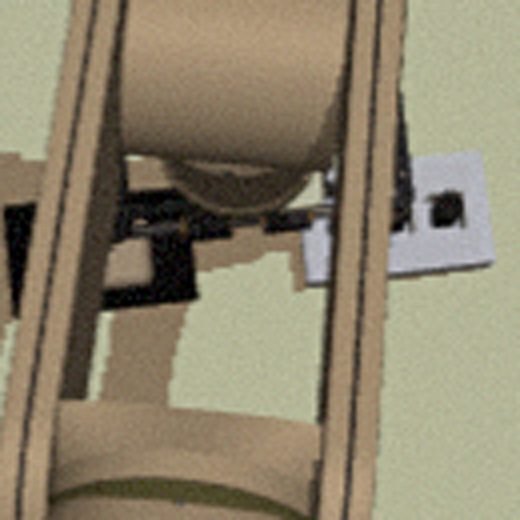

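Run:
```python
from h import *
print(w2r(zs(11,[(68,246),(175,252)],.002)), w2r(zs(11,[(67,222),(115,226)],.026)), w2r(zs(11,[(56,206)],.01)))
```

```text
[[-0.01902267  0.03059363]
 [-0.08453279  0.0288911 ]] [[-0.02012881  0.03133561]
 [-0.0492195   0.03160516]] [[-0.00836824  0.0063437 ]]
```

Call:
move_arm([
  [-0.03, 0, 0, 0, 0, 0, -0.68],
  [-0.06, 0, 0, 0, 0, 0, -0.68],
  [-0.08, 0, 0, 0, 0, 0, -0.68],
  [-0.1, 0, 0, 0, 0, 0, -0.68],
  [-0.1, 0, 0, 0, 0, 0, -0.68],
])

```text
t: 14.75
tool_pos: [0.6428, -0.0001, 0.0087]
orientation: [-0.191, 3.135, -0.0]
force: [0.5, -0.0, -0.5]
opening: 0.0147
```

Call:
move_arm([
  [-0.01, 0, 0, 0, 0, 0, -0.68],
  [-0.02, 0, 0, 0, 0, 0, -0.68],
  [-0.02, 0, 0, 0, 0, 0, -0.68],
])

```text
t: 15.05
tool_pos: [0.6441, 0.0001, 0.0087]
orientation: [0.191, -3.135, 0.0]
force: [-3.4, -0.1, 2.0]
opening: 0.0152
```

Run:
```python
from h import *
where(); pics(12); where()
```

```text
t 15.05 rail xy [-0.0843 -0.0008] z 0.0087 xaxis yaw rel -180.01 tilt [-8.e-04 -1.e-04 -1.e+00] F [-3.42 -0.08  1.96] op 0.0152
t 15.15 rail xy [-0.0843 -0.0008] z 0.0086 xaxis yaw rel -180.02 tilt [-7.e-04 -1.e-04 -1.e+00] F [-3.99 -0.61  2.84] op 0.0149
```

View pics/zs12.png

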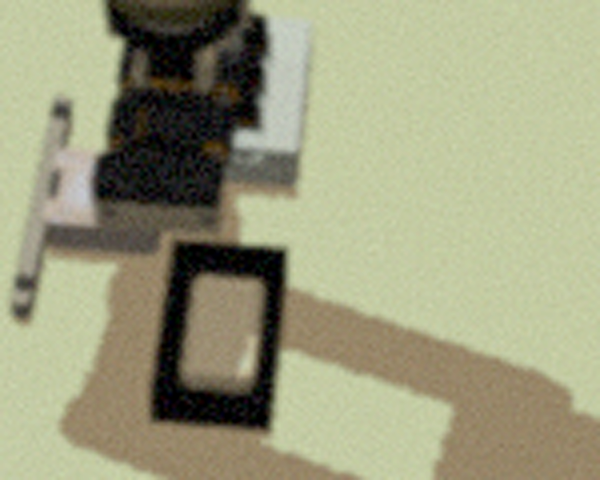

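Call:
move_arm([
  [0.04, 0, 0, 0, 0, 0, -0.68],
  [0.1, 0, 0, 0, 0, 0, -0.68],
  [0.3, 0, 0, 0, 0, 0, -0.68],
  [0.5, 0, 0, 0, 0, 0, -0.68],
  [0.5, 0, -0.3, 0, 0, 0, -0.68],
  [0.5, 0, -0.7, 0, 0, 0, -0.68],
  [0.5, 0, -1, 0, 0, 0, -0.68],
  [0.5, 0, -1, 0, 0, 0, -0.68],
])

```text
t: 15.95
tool_pos: [0.5984, -0.0063, 0.1148]
orientation: [-0.191, 3.126, -0.002]
force: [0.5, -0.3, 0.6]
opening: 0.0144
```

Call:
move_arm([
  [0.4, 0, -0.2, 0, 0, 0, -0.68],
  [0.8, 0, -0.2, 0, 0, 0, -0.68],
  [1, 0, -0.2, 0, 0, 0, -0.68],
  [1, 0, -0.2, 0, 0, 0, -0.68],
])

```text
t: 16.35
tool_pos: [0.4931, -0.0182, 0.1276]
orientation: [0.191, -3.134, -0.0]
force: [1.2, 0.8, 1.1]
opening: 0.0152
```

Call:
move_arm([
  [0.4, 0, 0, 0, 0, 0, -0.68],
  [0.8, 0, 0, 0, 0, 0, -0.68],
  [0.8, 0, 0, 0, 0, 0, -0.68],
  [0.8, 0, 0, 0, 0, 0, -0.68],
])

```text
t: 16.75
tool_pos: [0.4165, -0.0279, 0.1287]
orientation: [-0.191, 3.134, -0.0]
force: [0.3, -0.2, 0.8]
opening: 0.0149
```

Run:
```python
from h import *
where(); pics(13); blob(13,(238,136,290,178))
a=load('top0')['frame'].astype(int);b=load('t13')['frame'].astype(int)
for n,(u,v) in {'perf':(125,186),'jar':(123,247),'tumbler':(415,175),'brush':(403,245),'lip':(300,180)}.items(): print(n,np.abs(a-b)[v-20:v+20,u-20:u+20].mean().round(2))
```

```text
t 16.75 rail xy [-0.3136 -0.0008] z 0.1287 xaxis yaw rel -180.04 tilt [ 1.7e-03 -1.0e-04 -1.0e+00] F [ 0.27 -0.15  0.83] op 0.0149
blob rect rail ((-40.01563262939453, -0.9060039520263672), (70.28438568115234, 58.1517448425293), 1.342864990234375)
perf 5.06
jar 5.13
tumbler 4.62
brush 4.77
lip 5.24
```

View pics/zt13.png

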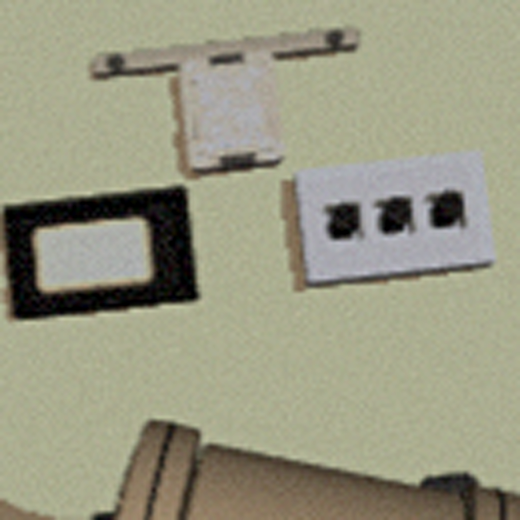

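View pics/zs13.png

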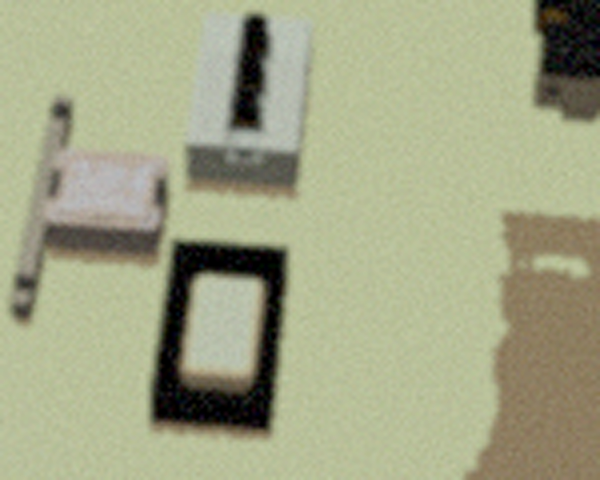

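The tin sits flat against the rail, at x = −0.040, y = −0.001 in the rail frame and square within about 1.5°. Nothing else has moved: the frame differences are no more than image noise. I'm handing the job in.

```bash
python3 -c "
from plant import *
print(close_job())"
```

```text
the job is handed in; nothing more can be done
None
```

The tin is through the gap and resting flat and squarely against the front of the rail. I handed the job in at about 17 s of the 58 s allowed; no verdict is reported.

**How it went:** I pushed the tin from behind with the nearly closed fingers, which turned it almost square. That left it about 10 mm left of the gap's middle line, so I nudged it from the left side to centre it. I then pushed it through the gap until it met the rail, where the tool force rose to about 4–5 N, and backed the arm away clear.

**Last checks:**
- **Position:** the top camera puts the tin at x about -0.040 m and y about -0.001 m in the rail's frame. Contact with the rail should read -0.041 m, so this agrees within camera accuracy.
- **Squareness:** it is turned about 1.3° from the rail; the limit is 0.15 rad, about 8.6°.
- **Flatness:** I saw no tilt in the side view, but did not measure it.
- **Other things:** the first and last top pictures differ only by image noise around the perfume, jar, tumbler, brush and lipsticks. The soap I only checked by eye, and it looks unmoved.

No check failed. Before the last push through the gap, estimates of the tin's angle from different edges differed by up to about 4°, which is within the image resolution.

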